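Put the olive-oil can on tap

TASK

Put the oil can on tap: unscrew its red cap and set the cap down on the counter, then take the hand pump from its draining stand and push its tube into the coupling in the can's neck, past the seal, until it is fully home on the bottom, upright and with the spout pointing out over the drip end of the tray. Do not drop the cap or the pump, and leave the other things on the counter where they are.

Things in the scene. Friction and masses are not known exactly. Their poses are not given: they have to be found in the camera images.
- oilcan: Olive-green and cream 3-litre oil can in a steel drip tray, one fixed piece. Origin on the counter under the axis of the can's neck, z up, -x from the neck over the can's front to the tray's drip end (grating). Can 140 mm (x -40 to +100) by 190 mm (y), flat top 115 mm up, with a wire handle 21 mm high at x = +62. Tray x -160 to +116, y +-105 mm, rim 12 mm high.
- neck_rim (a point): Centre of the rim of the can's upright white neck, 160 mm above the counter, under the cap at first. Neck 37 mm across, 44 over its two threads. In it, inside a blue collar, the push-fit socket: 18 mm wide, 40 mm deep. Sprung collet leaves stand 8 to 22 mm below the rim: a push of 10 to 20 N takes the tube past them (at 15 mm), then 4 to 8 N; they hold it, and only the floor stops it.
- socket_floor (a point): Centre of the floor of that socket, where the tube's end bottoms, 120 mm above the counter (40 mm below the rim).
- cap_center (a point): Centre (half-way up) of the red ribbed screw cap, loose: 54 mm across, 24 mm tall, 35 g, z out of its top. Screwed tight at the start, lower edge 140 mm and top 164 mm up. It unscrews anticlockwise seen from above, breaks loose at about 0.2 N m, rises 12 mm per turn and is free after a little over half a turn (3.4 rad); it cannot be pulled off before. Let go, it stays as turned.
- cap: The same cap; origin at the centre of its lower edge, 12 mm below its centre.
- pump_grip (a point): Middle of the black barrel of the hand pump, on its axis, 84 mm above the end of its tube. Axes as the pump: z up along it, -x the way the spout points. One rigid loose part, 0.18 to 0.29 kg, 126 mm long: barrel 32 mm across from 45 to 101 mm above the tube's end, above it a steel cap 34 mm across up to 110 mm and a black knob 33 mm across up to 126 mm.
- pump_tip (a point): Lower end of the pump's tube, on the pump's axis. The tube is smooth steel, 16 mm across, 45 mm long below the barrel, its end tapered to 12 mm.
- spout_end (a point): Mouth of the pump's spout, 92 mm to the pump's -x side and 38 mm above the end of the tube. The spout is a 10 mm steel pipe that leaves the barrel 59 mm above the tube's end and arches out 97 mm, no higher than 72 mm.
- pump: The same pump; origin at the lower end of its tube, axes as above.
- stand_top (a point): Centre of the hole in the upper plate of the pump's steel draining stand (fixed): plate 90 by 90 mm, 62 mm above the counter, on four legs over a foot of 130 by 110 mm. At the start the pump stands upright in it, its tube down through the 21 mm hole and its barrel resting on the plate.
- pepper_mill: Dark wooden pepper mill, 136 mm tall, 50 mm across; a bystander, loose. Origin at the centre of its underside.
- mustard_jar: Mustard jar with yellow lid, 95 mm tall, 62 mm across; a bystander, loose. Origin at the centre of its underside.
- fig_jar: Small dark jam jar with brass lid, 85 mm tall, 60 mm across; a bystander, loose. Origin at the centre of its underside.
- wedge: Wedge of cheese, 125 mm long, 50 mm tall; a bystander, loose. Origin at the centre of its underside.
- cheese_slicer: Cheese slicer lying flat, 230 mm long, wooden handle; a bystander, loose. Origin at the centre of its underside.
- tasting_bowl: White tasting bowl, 110 mm across, 45 mm tall; a bystander, loose. Origin at the centre of its underside.

How it is judged:
By the outcome, as a careful person would: the job done as asked, in the order asked, and still so for the second after the job is handed in, with the robot touching nothing.
It also fails if it takes over 72 s, if anything falls off the work surface, if the arm or the gripper's body presses on something with over 40 N, if the wrist force passes 120 N, or if a joint passes its speed limit or range.

ROBOT

A 6-joint arm with a two-finger parallel gripper is mounted at the origin on the work surface. World frame = base frame: x ahead of the robot, y to its left, z up, the work surface at z = 0. Lengths are in m, angles in degrees, forces in N, time in s.
With the tool pointing down it reaches from about 0.275 to 0.875 m from the base axis. Payload 12.5 kg.
Tool frame: the origin (TCP) lies midway between the tips of the shut fingers; the grasp point (between the pads) lies 19 mm behind it; z points along the fingers, y is the direction in which the jaws open and shut (so a half turn about z gives the same grasp; the last joint's range is limited). The gripper opens to 85 mm and grips with 20 to 120 N. Pads are 22 mm wide; open, the fingers measure 114 mm over their backs; the gripper's body (76 mm by 85 mm) begins 54 mm behind the grasp point. The pads swing forward as they close: fully open they stand 13 mm farther back than shut.
Start: joints at [65.283, 20.094, 94.641, -0, 65.266, -4.847], TCP at [0.187, 0.517, 0.231] pointing down, gripper open.
Joint ranges: [-157.81, 157.81], [-45, 120.19], [0.68, 151.7], [-89.99, 269.99], [4.06, 180], [-164.3, 164.3]. Speed limits (degrees/s): [127.2, 127.2, 159.86, 180, 180, 180].

INTERFACE

Orientations are given as a 3x3 rotation matrix whose columns are the frame's x, y, z axes.
In Python, from cell import status, eyes, ticket gives the robot as it stands. The module is installed in compiled form; this text tells all that it offers.
- The arm moves only by the shell command python3 -m handwheel 'ROWS' [OPENING]. ROWS is text: rows parted by semicolons, each of 6 numbers parted by spaces: the shift along the tool's x, y, z normalised to -1 to 1, where 1 is 0.04 m, then the turn, a rotation vector about the tool's x, y, z normalised to -1 to 1, where 1 is 0.5 rad. A call has 1 to 10 rows; each row shifts and turns the commanded pose from where the row before left it, along the tool's axes as they then stand; what a row does not reach is not made up. A row lasts 1/12 s, in which the tool goes at most 41.7 mm and 7.16 degrees, less where a joint would pass 70% of its speed; a pose out of reach is approached as far as the arm can. A call with a number of a shift or a turn outside -1 to 1 is refused whole. A call with a gripper value outside its range is refused whole. OPENING is the opening, from 0 (shut) to 1 (fully open), set as the call begins (- or left out, the last holds). The fingers move at their own pace and stop on an object; the grip force is fixed at half the most. Time passes only in rows, so rows that do not move let the fingers close. It gives the time, the measured TCP pose, the force and the opening at its end, in the units of the state.
- status.read_state(): the state, without advancing time (a new reading comes with each control period).
- eyes.camera(name): name is "side" or "top"; returns the picture (384x512x3 uint8, blue, green, red); there is no depth.
- eyes.camera_model(name): a dict with "fov_y" (degrees; the focal length in pixels is half the picture's height over the tangent of half this angle, whatever the lens; pixels are square), "cx", "cy" (the principal point, pixels), "distortion" ([k1, k2, p1, p2, k3] as OpenCV has them; the pictures are not rectified), "eye" and "attitude" of the camera in the world. Camera axes: x right, y up, looking along -z (the intrinsics and any distortion apply to the point x, -y, -z); pixel columns grow to the right and rows downward; lengths in m; the calibration is good to about 2 mm. A picture is of the moment at which its call begins. camera_model takes no time and is no camera call.
- ticket.hand_in(): hands the job in, once; it reports no verdict.
The state is a dict: "clock": time; "joint_pos": joint angles; "qd": joint speeds; "joint_efforts": joint torques, N m; "position": TCP position; "tool_rot": TCP orientation; "ft_force": force on the tool from outside, world axes, zero at the start; "torque": the same for the moment, N m; "grip_width": finger opening in m.
Only numpy, scipy, OpenCV 4.12 (cv2) and the standard library are available. Lean on these libraries where they do the work, as an engineer would, in place of code of your own. Each camera call takes 0.05 s, during which the arm holds its last target. There are 200 camera calls.

## Working session

There is one attempt and no reset: what is moved stays moved. The work goes in short steps, Python scripts to look and compute and a shell command to move; the robot and the scene stay as the last step left them, time stands still between calls to the robot, and variables do not carry over. Pictures are saved under pics/ and viewed, about 8 in all and at most 12, crops included, and the job is handed in when it is done.

```bash
mkdir -p pics; python3 - <<'E'
from cell import status, eyes
import cv2,json,numpy as np
for n in("side","top"):
    im=eyes.camera(n); cv2.imwrite(f"pics/{n}0.png",im)
    print(n,{k:np.round(v,4).tolist() for k,v in eyes.camera_model(n).items()})
print(status.read_state())
E
```

```text
side {'fov_y': 44.2648, 'cx': 254.1394, 'cy': 190.9219, 'distortion': [-0.1534, 0.0, 0.0, 0.0, 0.0], 'eye': [0.21, -1.0528, 1.1804], 'attitude': [[0.9391, 0.2416, -0.2444], [-0.3436, 0.6491, -0.6787], [-0.0053, 0.7213, 0.6926]]}
top {'fov_y': 49.9883, 'cx': 249.416, 'cy': 189.6594, 'distortion': [0.0505, 0.0, 0.0, 0.0, 0.0], 'eye': [0.326, 0.0152, 1.5941], 'attitude': [[-0.024, 0.9855, -0.1681], [-0.9997, -0.0219, 0.0145], [0.0106, 0.1684, 0.9857]]}
{'clock': 0.1, 'joint_pos': array([ 6.52846919e+01,  2.01212202e+01,  9.46713000e+01,  4.51392382e-04,
        6.52646375e+01, -4.84873951e+00]), 'qd': array([-0.02862591, -0.05174384, -0.10905582,  0.06559108,  0.04761113,
       -0.14252555]), 'joint_efforts': array([-4.07308216e-04, -5.06822455e+01, -2.91874069e+01, -1.01830205e-04,
        2.55068189e-03,  2.85243812e-05]), 'position': array([0.18677859, 0.51701949, 0.2308257 ]), 'tool_rot': array([[-9.40485433e-01,  3.39833739e-01, -4.23602651e-04],
       [ 3.39833991e-01,  9.40485004e-01, -9.03216623e-04],
       [ 9.14484585e-05, -9.93416656e-04, -9.99999502e-01]]), 'ft_force': array([-0.51086958,  0.18060062,  0.0186389 ]), 'torque': array([ 0.00162739, -0.04638583,  0.05128077]), 'grip_width': 0.08580542945886104}
```

View pics/side0.png

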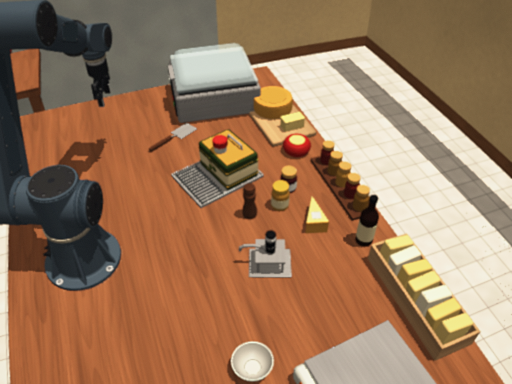

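View pics/top0.png

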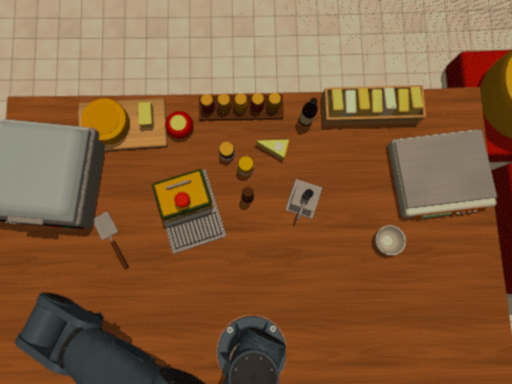

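Cap: side (221,142), top (182,200). Pump knob: side (270,236), top (307,194), with its spout toward (296,222) in top. Bystanders are clear of both; the pepper mill (247,196 in top) lies between them.

```bash
cat > h.py <<'E'
import numpy as np,cv2
from cell import eyes,status
def K(n):
    m=eyes.camera_model(n); f=192/np.tan(np.radians(m["fov_y"]/2))
    return np.array([[f,0,m["cx"]],[0,f,m["cy"]],[0,0,1]]),np.array(m["distortion"],float),np.array(m["eye"]),np.array(m["attitude"])
def ray(n,p):
    k,d,e,R=K(n); u=cv2.undistortPoints(np.array([[p]],float),k,d)[0,0]
    v=R@[u[0],-u[1],-1]; return e,v/np.linalg.norm(v)
def plane(n,p,z):
    e,v=ray(n,p); return e+v*(z-e[2])/v[2]
def two(a,b):
    (e,v),(f,w)=ray("side",a),ray("top",b)
    s=np.linalg.lstsq(np.c_[v,-w],f-e,rcond=None)[0]
    A,B=e+v*s[0],f+w*s[1]; return (A+B)/2,np.linalg.norm(A-B)
def proj(n,P):
    k,d,e,R=K(n); c=(np.array(P,float)-e)@R*[1,-1,-1]
    return cv2.projectPoints(c.reshape(-1,1,3),np.zeros(3),np.zeros(3),k,d)[0][:,0]
def red(n,im,box):
    x0,y0,x1,y1=box; h=cv2.cvtColor(im[y0:y1,x0:x1],cv2.COLOR_BGR2HSV)
    m=(((h[...,0]<5)|(h[...,0]>172))&(h[...,1]>200)&(h[...,2]>90)).astype(np.uint8)
    c=max(cv2.findContours(m,0,2)[0],key=cv2.contourArea); (x,y),r=cv2.minEnclosingCircle(c)
    M=cv2.moments(c); return np.array([M["m10"]/M["m00"]+x0,M["m01"]/M["m00"]+y0]),cv2.boundingRect(c),cv2.contourArea(c)
def crop(im,x,y,w,h,s): return cv2.resize(im[y:y+h,x:x+w],None,fx=s,fy=s,interpolation=cv2.INTER_CUBIC)
E
python3 - <<'E'
from h import *
s=cv2.imread("pics/side0.png");t=cv2.imread("pics/top0.png")
rs=red("side",s,(205,128,240,160));rt=red("top",t,(168,185,200,215));print(rs,rt,two(rs[0],rt[0]),plane("top",rt[0],.16),plane("side",rs[0],.154))
a=np.vstack([np.hstack([crop(s,165,120,100,75,4),crop(s,225,220,100,75,4)]),np.hstack([crop(t,145,165,100,75,4),crop(t,260,165,100,75,4)])])
cv2.imwrite("pics/c1.png",a)
E
```

```text
(array([219.88442211, 140.42881072]), (8, 8, 14, 11), 99.5) (array([181.74596774, 199.55645161]), (7, 8, 14, 14), 124.0) (array([0.54319195, 0.2320201 , 0.15884158]), np.float64(0.004722048859806071)) [0.54066203 0.2321749  0.16      ] [0.54719095 0.23810014 0.154     ]
```

View pics/c1.png

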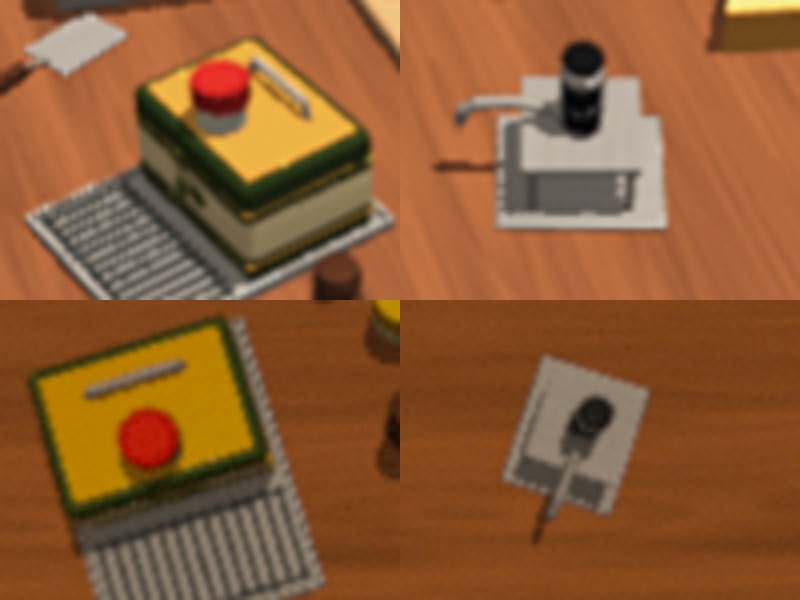

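```bash
python3 - <<'E'
from h import *
t=cv2.imread("pics/top0.png")
P=lambda x,y:(260+(x-400)/4,165+(y-300)/4)
S=lambda x,y:(225+(x-400)/4,220+y/4)
print("cap2",two((220,142.2),(181.7,199.7)), plane("side",(220,142.2),.152))
hsv=cv2.cvtColor(t,cv2.COLOR_BGR2HSV); m=cv2.inRange(hsv,(20,150,120),(32,255,255)); m[:,:150]=0;m[:,215:]=0;m[:160]=0;m[220:]=0
g=[plane("top",p[0],.115)[:2] for p in max(cv2.findContours(m,0,2)[0],key=cv2.contourArea)]
r=cv2.minAreaRect(np.array(g,np.float32)*1000);print("can",r,cv2.boxPoints(r))
print("knob",two(S(583,50),P(595,411)),plane("top",P(595,411),.143),plane("side",S(583,50),.143))
print("mouth",two(S(461,113),P(549,518)),plane("top",P(549,518),.057),plane("side",S(461,113),.057))
print("stand plate/foot",[np.round(plane("top",P(*p),0.0)[:2],3) for p in((545,355),(648,390),(608,513),(503,480))])
print("plate side",[np.round(plane("side",S(*p),.062)[:2],3) for p in((522,77),(640,77),(640,170),(503,170))],)
print("tray mustard mill",plane("top",(246,167),.095),plane("top",(247,195),.1))
E
```

```text
cap2 (array([0.54382497, 0.2336007 , 0.14967137]), np.float64(0.00425916863488601)) [0.54523748 0.23068355 0.152     ]
can ((571.5371704101562, 242.0066680908203), (118.80126190185547, 169.52365112304688), 16.561506271362305) [[490.43994 306.32025]
 [538.7617  143.82942]
 [652.6344  177.69308]
 [604.3126  340.1839 ]]
knob (array([ 0.55914923, -0.21799987,  0.14417436]), np.float64(0.003528284378474933)) [ 0.55757983 -0.21782044  0.143     ] [ 0.56136166 -0.21710978  0.143     ]
mouth (array([ 0.47349981, -0.18290473,  0.06767759]), np.float64(0.007168364555282612)) [ 0.47095206 -0.18367107  0.057     ] [ 0.47967688 -0.17480567  0.057     ]
stand plate/foot [array([ 0.637, -0.194]), array([ 0.6  , -0.294]), array([ 0.48 , -0.248]), array([ 0.514, -0.148])]
plate side [array([ 0.534, -0.161]), array([ 0.62 , -0.193]), array([ 0.585, -0.276]), array([ 0.49 , -0.241])]
tray mustard mill [0.66760434 0.00375528 0.095     ] [0.56112948 0.00250921 0.1       ]
```

Neck axis is about (0.5425, 0.2327) with can yaw 16.6°: the can outline and the cap agree. The pump is at about (0.558, -0.218), yaw −22°; its spout length comes out at 92 mm, as given. Next I move above the cap.

```bash
cat >> h.py <<'E'
def go(x,y,z,jaw=None):
    s=status.read_state(); R=s["tool_rot"]; d=R.T@(np.array([x,y,z])-s["position"])
    j=np.degrees(np.arctan2(R[1,1],R[0,1]))
    print("units",np.round(d/.04,3),"jaw",round(j,2),"tilt",np.round(np.degrees(R[:2,2]),2),"F",np.round(s["ft_force"],1),"w",round(s["grip_width"]*1000,1),"t",round(s["clock"],1),"q6",round(s["joint_pos"][5],1))
    if jaw is not None: print("turn about tool z, units",round(np.radians(j-jaw)/.5,3))
E
python3 -c "
from h import *
go(.5425,.2327,.231,-73.4)"
```

```text
units [-1.0779e+01 -3.6630e+00 -2.0000e-03] jaw 70.13 tilt [-0.02 -0.05] F [-0.5  0.2  0. ] w 85.8 t 0.1 q6 -4.8
turn about tool z, units 5.01
```

```bash
python3 -m handwheel '-.72 -.244 0 0 0 0;-.72 -.244 0 0 0 0;-.72 -.244 0 0 0 0;-.72 -.244 0 0 0 0;-.72 -.244 0 0 0 0;-.72 -.244 0 0 0 0;-.72 -.244 0 0 0 0;-.72 -.244 0 0 0 0;-.72 -.244 0 0 0 0;-.72 -.244 0 0 0 0'
python3 -m handwheel '-.72 -.244 0 0 0 0;-.72 -.244 0 0 0 0;-.72 -.244 0 0 0 0;-.72 -.244 0 0 0 0;-.72 -.244 0 0 0 0;0 0 0 0 0 .24;0 0 0 0 0 .24;0 0 0 0 0 .24;0 0 0 0 0 .24;0 0 0 0 0 .24' 
python3 -m handwheel '0 0 0 0 0 .24;0 0 0 0 0 .24;0 0 0 0 0 .24;0 0 0 0 0 .24;0 0 0 0 0 .24;0 0 0 0 0 .24;0 0 0 0 0 .24;0 0 0 0 0 .24;0 0 0 0 0 .24;0 0 0 0 0 .24'
python3 -m handwheel '0 0 0 0 0 .24;0 0 0 0 0 .24;0 0 0 0 0 .24;0 0 0 0 0 .24;0 0 0 0 0 .24;0 0 0 0 0 .21;0 0 0 0 0 0;0 0 0 0 0 0'
python3 - <<'E'
from h import *
go(.5425,.2327,.139,-73.4)
s=eyes.camera("side");t=eyes.camera("top")
cv2.imwrite("pics/c2.png",np.hstack([crop(s,165,90,100,105,4),crop(t,140,135,100,105,4)]))
E
```

```text
clock: 0.93
position: [0.4255, 0.3264, 0.2311]
tool_rot: [[-0.94, 0.34, -0.0], [0.34, 0.94, -0.0], [0.0, -0.0, -1.0]]
ft_force: [0.8, 0.7, 0.2]
grip_width: 0.0856
clock: 1.77
position: [0.5433, 0.2326, 0.2309]
tool_rot: [[-0.579, 0.815, -0.001], [0.815, 0.579, -0.0], [0.0, -0.001, -1.0]]
ft_force: [1.1, -0.5, -0.2]
grip_width: 0.0853
clock: 2.6
position: [0.5432, 0.2327, 0.2309]
tool_rot: [[0.55, 0.835, -0.001], [0.835, -0.55, -0.0], [-0.001, -0.001, -1.0]]
ft_force: [0.7, -0.1, -0.2]
grip_width: 0.0852
clock: 3.27
position: [0.5433, 0.2327, 0.231]
tool_rot: [[0.957, 0.289, -0.001], [0.289, -0.957, -0.0], [-0.001, 0.0, -1.0]]
ft_force: [-0.6, 0.2, 0.5]
grip_width: 0.0856
units [-0.018 -0.006  2.301] jaw -73.21 tilt [-0.03 -0.01] F [-0.6  0.2  0.5] w 85.6 t 3.3 q6 91.9
turn about tool z, units 0.007
```

View pics/c2.png

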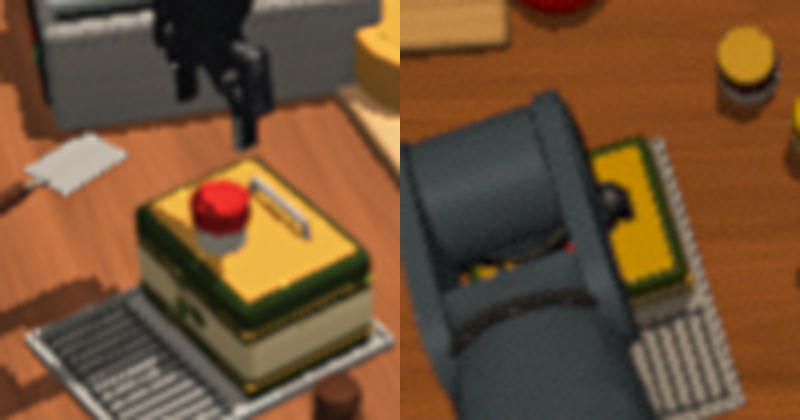

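The open fingers (side, about (211,114) and (226,126)) straddle the cap along the can's y. Descending and closing.

```bash
python3 -m handwheel '0 0 .5 0 0 0;0 0 .5 0 0 0;0 0 .5 0 0 0;0 0 .4 0 0 0;0 0 .2 0 0 0;0 0 .2 0 0 0;0 0 0 0 0 0'
python3 -m handwheel '0 0 0 0 0 0;0 0 0 0 0 0;0 0 0 0 0 0;0 0 0 0 0 0;0 0 0 0 0 0;0 0 0 0 0 0;0 0 0 0 0 0;0 0 0 0 0 0' .55
python3 -m handwheel '0 0 0 0 0 0;0 0 0 0 0 0;0 0 0 0 0 0;0 0 0 0 0 0' 0
```

```text
clock: 3.95
position: [0.543, 0.2326, 0.1382]
tool_rot: [[0.958, 0.287, -0.002], [0.287, -0.958, -0.001], [-0.002, 0.0, -1.0]]
ft_force: [0.6, -1.2, -0.6]
grip_width: 0.0852
clock: 4.62
position: [0.544, 0.233, 0.1406]
tool_rot: [[0.958, 0.286, 0.002], [0.286, -0.958, 0.001], [0.002, -0.0, -1.0]]
ft_force: [-2.3, 0.5, 5.3]
grip_width: 0.0521
clock: 4.95
position: [0.5439, 0.233, 0.1406]
tool_rot: [[0.958, 0.286, 0.002], [0.286, -0.958, 0.001], [0.002, -0.0, -1.0]]
ft_force: [-1.8, 0.8, 5.2]
grip_width: 0.0525
```

```bash
python3 -m handwheel '0 0 -.006 0 0 -.12;0 0 -.006 0 0 -.2;0 0 -.006 0 0 -.24;0 0 -.006 0 0 -.24;0 0 -.006 0 0 -.24;0 0 -.006 0 0 -.24;0 0 -.006 0 0 -.24;0 0 0 0 0 0'; python3 -c "
from h import *
go(.5425,.2327,.139)"
```

```text
clock: 5.62
position: [0.5437, 0.2334, 0.1418]
tool_rot: [[0.493, 0.87, 0.001], [0.87, -0.493, 0.001], [0.002, 0.0, -1.0]]
ft_force: [-2.1, 4.2, 3.8]
grip_width: 0.052
units [-0.029 -0.017  0.069] jaw -29.53 tilt [0.06 0.07] F [-2.1  4.2  3.8] w 52.0 t 5.6 q6 48.2
```

```bash
python3 -m handwheel '0 0 -.006 0 0 -.24;0 0 -.006 0 0 -.24;0 0 -.006 0 0 -.24;0 0 -.006 0 0 -.24;0 0 -.006 0 0 -.24;0 0 -.006 0 0 -.24;0 0 -.006 0 0 -.24;0 0 0 0 0 0'; python3 -c "
from h import *
go(.5425,.2327,.139);print(status.read_state()['torque'])"
python3 -m handwheel '0 0 -.006 0 0 -.24;0 0 -.006 0 0 -.24;0 0 -.006 0 0 -.24;0 0 -.006 0 0 -.24;0 0 -.006 0 0 -.24;0 0 -.006 0 0 -.24;0 0 -.006 0 0 -.24;0 0 -.006 0 0 -.24;0 0 0 0 0 0'; python3 -c "
from h import *
go(.5425,.2327,.139)"
```

```text
clock: 6.28
position: [0.5432, 0.2336, 0.143]
tool_rot: [[-0.317, 0.949, -0.0], [0.949, 0.317, 0.001], [0.001, 0.0, -1.0]]
ft_force: [-3.0, 6.0, 1.0]
grip_width: 0.0523
units [-0.015 -0.024  0.099] jaw 18.46 tilt [-0.01  0.08] F [-3.  6.  1.] w 52.3 t 6.3 q6 0.2
[1.06992711 0.50555637 0.05444617]
clock: 7.03
position: [0.5427, 0.2328, 0.1446]
tool_rot: [[-0.958, 0.285, -0.002], [0.285, 0.958, -0.0], [0.001, -0.001, -1.0]]
ft_force: [-4.9, 1.1, 0.3]
grip_width: 0.0524
units [ 0.003 -0.004  0.139] jaw 73.41 tilt [-0.09 -0.02] F [-4.9  1.1  0.3] w 52.4 t 7.0 q6 -54.7
```

```bash
python3 -m handwheel '0 0 -.006 0 0 -.24;0 0 -.006 0 0 -.24;0 0 -.006 0 0 -.24;0 0 -.006 0 0 -.24;0 0 -.006 0 0 -.24;0 0 -.006 0 0 -.24;0 0 -.006 0 0 -.24;0 0 -.006 0 0 -.24;0 0 -.006 0 0 -.24;0 0 0 0 0 0'; python3 -c "
from h import *
go(.5425,.2327,.139)"
python3 -m handwheel '0 0 -.02 0 0 0;0 0 -.03 0 0 0;0 0 -.05 0 0 0;0 0 0 0 0 0'
```

```text
clock: 7.87
position: [0.5433, 0.2325, 0.1468]
tool_rot: [[-0.706, -0.709, -0.0], [-0.709, 0.706, -0.0], [0.0, -0.0, -1.0]]
ft_force: [-1.9, -0.1, 0.8]
grip_width: 0.0526
units [0.012 0.018 0.196] jaw 135.12 tilt [-0.01 -0.02] F [-1.9 -0.1  0.8] w 52.6 t 7.9 q6 -116.4
clock: 8.2
position: [0.5434, 0.2327, 0.1511]
tool_rot: [[-0.707, -0.707, 0.0], [-0.707, 0.707, -0.0], [-0.0, -0.0, -1.0]]
ft_force: [-1.9, 0.6, -0.4]
grip_width: 0.0524
```

It lifts without resistance. I raise it clear and look.

```bash
python3 -m handwheel '0 0 -.3 0 0 0;0 0 -.5 0 0 0;0 0 -.5 0 0 0;0 0 -.5 0 0 0;0 0 -.3 0 0 0;0 0 0 0 0 0'
python3 - <<'E'
from h import *
go(.425,-.03,.2)
s=eyes.camera("side");cv2.imwrite("pics/c3.png",crop(s,165,70,110,110,5))
E
```

```text
clock: 8.7
position: [0.5447, 0.2331, 0.2381]
tool_rot: [[-0.706, -0.709, 0.005], [-0.709, 0.706, 0.002], [-0.005, -0.003, -1.0]]
ft_force: [0.2, 0.2, -0.5]
grip_width: 0.0526
units [ 6.776 -2.519  0.926] jaw 135.11 tilt [0.3  0.09] F [ 0.2  0.2 -0.5] w 52.6 t 8.7 q6 -116.4
```

View pics/c3.png

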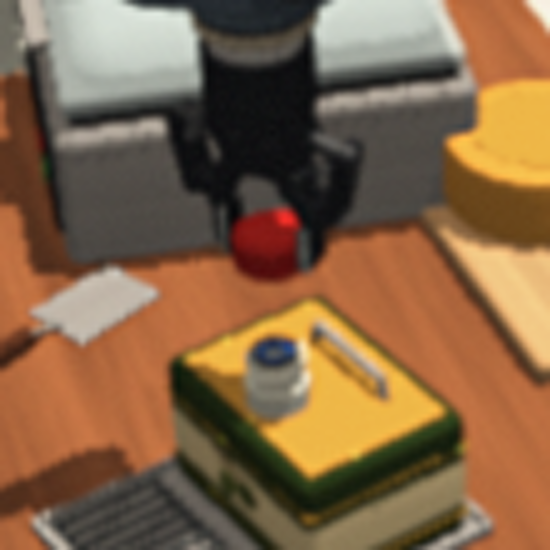

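The red cap is held level in the jaws and the neck with its blue collar is bare, the rim at about side (220,140). Carrying the cap to the free spot (0.425, -0.03).

```bash
python3 -m handwheel '.5 -.19 0 0 0 0;.75 -.28 0 0 0 0;.75 -.28 0 0 0 0;.75 -.28 0 0 0 0;.75 -.28 0 0 0 0;.75 -.28 .1 0 0 0;.75 -.28 .2 0 0 0;.75 -.28 .3 0 0 0;.75 -.28 .3 0 0 0;.3 -.1 0 0 0 0'
python3 -m handwheel '0 0 .7 0 0 0;0 0 .7 0 0 0;0 0 .7 0 0 0;0 0 .7 0 0 0;0 0 .7 0 0 0;0 0 .5 0 0 0;0 0 .2 0 0 0;0 0 0 0 0 0'
python3 -c "
from h import *
print(plane('side',(220.4,140),.16))
go(.425,-.03,.002)"
```

```text
clock: 9.58
position: [0.4204, -0.0335, 0.1959]
tool_rot: [[-0.706, -0.708, -0.005], [-0.708, 0.706, 0.0], [0.003, 0.004, -1.0]]
ft_force: [-0.8, 0.1, -0.9]
grip_width: 0.0528
clock: 10.25
position: [0.4219, -0.0312, 0.029]
tool_rot: [[-0.705, -0.709, -0.004], [-0.709, 0.705, 0.001], [0.002, 0.003, -1.0]]
ft_force: [-0.3, -0.1, 0.1]
grip_width: 0.0527
[0.54764882 0.23227303 0.16      ]
units [-0.078 -0.035  0.674] jaw 135.15 tilt [-0.24  0.04] F [-0.3 -0.1  0.1] w 52.7 t 10.2 q6 -145.7
```

```bash
python3 -m handwheel '0 0 .25 0 0 0;0 0 .15 0 0 0;0 0 .1 0 0 0;0 0 .05 0 0 0;0 0 0 0 0 0'
python3 -m handwheel '0 0 .04 0 0 0;0 0 0 0 0 0;0 0 .03 0 0 0;0 0 0 0 0 0'
python3 -m handwheel '0 0 .03 0 0 0;0 0 0 0 0 0'
```

```text
clock: 10.67
position: [0.4234, -0.0315, 0.0087]
tool_rot: [[-0.705, -0.709, 0.0], [-0.709, 0.705, -0.0], [-0.0, -0.0, -1.0]]
ft_force: [0.5, -0.2, 0.1]
grip_width: 0.0523
clock: 11.0
position: [0.4234, -0.0315, 0.006]
tool_rot: [[-0.705, -0.709, 0.0], [-0.709, 0.705, -0.0], [-0.0, -0.0, -1.0]]
ft_force: [0.1, -0.0, -0.4]
grip_width: 0.0523
clock: 11.17
position: [0.4234, -0.0315, 0.0046]
tool_rot: [[-0.705, -0.709, -0.0], [-0.709, 0.705, -0.0], [0.0, 0.0, -1.0]]
ft_force: [-0.1, 0.3, 0.5]
grip_width: 0.0523
```

```bash
python3 -m handwheel '0 0 .04 0 0 0;0 0 0 0 0 0'
python3 -m handwheel '0 0 .04 0 0 0;0 0 0 0 0 0'
python3 -m handwheel '0 0 .04 0 0 0;0 0 0 0 0 0'
```

```text
clock: 11.33
position: [0.4233, -0.0315, 0.0029]
tool_rot: [[-0.705, -0.709, -0.0], [-0.709, 0.705, 0.0], [0.0, 0.0, -1.0]]
ft_force: [0.6, 0.2, -0.1]
grip_width: 0.0522
clock: 11.5
position: [0.4233, -0.0315, 0.0013]
tool_rot: [[-0.705, -0.709, -0.0], [-0.709, 0.705, 0.0], [0.0, 0.0, -1.0]]
ft_force: [0.1, 0.7, -0.4]
grip_width: 0.0522
clock: 11.67
position: [0.4235, -0.0315, 0.0002]
tool_rot: [[-0.705, -0.709, 0.0], [-0.709, 0.705, -0.0], [-0.0, -0.0, -1.0]]
ft_force: [-2.0, 0.5, 8.5]
grip_width: 0.0525
```

Contact at 8.5 N; releasing.

```bash
python3 -m handwheel '0 0 0 0 0 0;0 0 0 0 0 0;0 0 0 0 0 0;0 0 0 0 0 0;0 0 0 0 0 0' .95
python3 -m handwheel '0 0 -.2 0 0 0;0 0 -.5 0 0 0;0 0 -.7 0 0 0;0 0 -.8 0 0 0;0 0 -.8 0 0 0;0 0 -.8 0 0 0;0 0 -.8 0 0 0;0 0 -.6 0 0 0;0 0 0 0 0 0'
python3 -c "
from h import *
go(.558,-.218,.21,67.7)"
```

```text
clock: 12.08
position: [0.4234, -0.0315, -0.0001]
tool_rot: [[-0.705, -0.709, -0.0], [-0.709, 0.705, 0.0], [0.0, 0.0, -1.0]]
ft_force: [0.1, -0.6, 0.6]
grip_width: 0.081
clock: 12.83
position: [0.4252, -0.0318, 0.2128]
tool_rot: [[-0.705, -0.709, 0.008], [-0.709, 0.705, -0.001], [-0.004, -0.006, -1.0]]
ft_force: [0.5, -0.4, -0.4]
grip_width: 0.0811
units [ 0.96  -5.637  0.102] jaw 135.16 tilt [ 0.44 -0.08] F [ 0.5 -0.4 -0.4] w 81.1 t 12.8 q6 -145.7
turn about tool z, units 2.355
```

Now to above the pump, turning the jaws perpendicular to the spout.

```bash
python3 -m handwheel '.12 -.7 0 0 0 0;.12 -.7 0 0 0 0;.12 -.7 0 0 0 0;.12 -.7 0 0 0 0;.12 -.7 0 0 0 0;.12 -.7 0 0 0 0;.12 -.7 0 0 0 0;.12 -.737 0 0 0 0;0 0 0 0 0 .24;0 0 0 0 0 .24'
python3 -m handwheel '0 0 0 0 0 .24;0 0 0 0 0 .24;0 0 0 0 0 .24;0 0 0 0 0 .24;0 0 0 0 0 .24;0 0 0 0 0 .24;0 0 0 0 0 .24;0 0 0 0 0 .2;0 0 0 0 0 0'
python3 - <<'E'
from h import *
go(.558,-.218,.08,67.7)
s=eyes.camera("side");t=eyes.camera("top")
cv2.imwrite("pics/c4.png",np.hstack([crop(s,215,170,100,130,4),crop(t,240,130,100,130,4)]))
m=red("top",t,(200,180,300,300));q=red("side",s,(100,100,300,300));print(m,q,two(q[0],m[0]))
E
```

```text
clock: 13.67
position: [0.5562, -0.2188, 0.2071]
tool_rot: [[-0.857, -0.516, -0.001], [-0.516, 0.857, 0.001], [0.001, 0.001, -1.0]]
ft_force: [-0.5, 0.3, 0.1]
grip_width: 0.0809
clock: 14.42
position: [0.5559, -0.2175, 0.2077]
tool_rot: [[-0.923, 0.386, -0.001], [0.386, 0.923, 0.0], [0.001, 0.0, -1.0]]
ft_force: [0.8, -0.5, 0.5]
grip_width: 0.0809
units [-0.057  0.01   3.191] jaw 67.3 tilt [-0.04  0.02] F [ 0.8 -0.5  0.5] w 80.9 t 14.4 q6 -93.1
turn about tool z, units -0.014
(array([256.75282486, 233.84322034]), (51, 47, 13, 14), 118.0) (array([211.30244941, 228.60702875]), (104, 122, 15, 15), 156.5) (array([ 0.4250265 , -0.0321308 ,  0.01744425]), np.float64(0.003189304658239982))
```

View pics/c4.png

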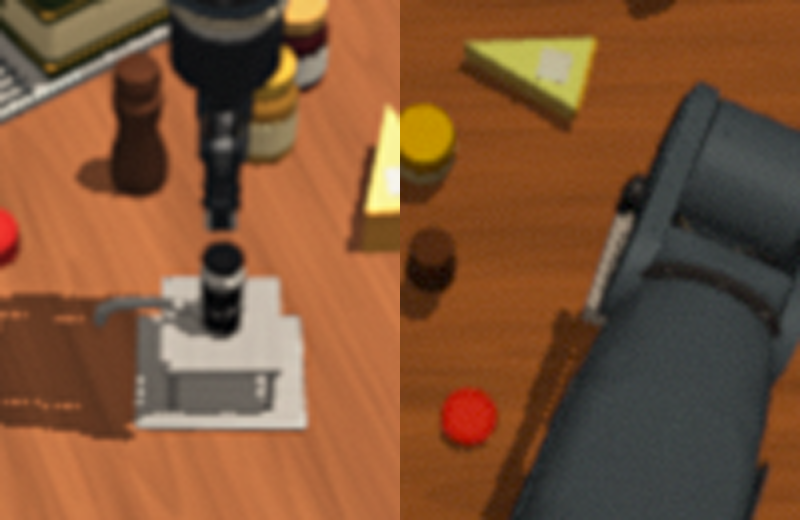

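The cap sits flat and upright on the counter at about (0.425, -0.032). The gripper is over the pump knob (side (270,232)) with the jaws across the spout. Descending.

```bash
python3 -m handwheel '-.03 0 .4 0 0 0;-.03 .01 .6 0 0 0;0 0 .6 0 0 0;0 0 .6 0 0 0;0 0 .4 0 0 0;0 0 .3 0 0 0;0 0 .15 0 0 0;0 0 .1 0 0 0;0 0 0 0 0 0'
python3 -m handwheel '0 0 0 0 0 0;0 0 0 0 0 0;0 0 0 0 0 0;0 0 0 0 0 0;0 0 0 0 0 0;0 0 0 0 0 0;0 0 0 0 0 0;0 0 0 0 0 0' .45
python3 -m handwheel '0 0 0 0 0 0;0 0 0 0 0 0;0 0 0 0 0 0;0 0 0 0 0 0;0 0 0 0 0 0;0 0 0 0 0 0' 0
```

```text
clock: 15.27
position: [0.5586, -0.2183, 0.0818]
tool_rot: [[-0.925, 0.381, -0.0], [0.381, 0.925, 0.0], [0.0, 0.0, -1.0]]
ft_force: [-0.2, -1.4, -0.4]
grip_width: 0.0811
clock: 15.93
position: [0.5586, -0.2183, 0.082]
tool_rot: [[-0.924, 0.382, 0.0], [0.382, 0.924, -0.0], [-0.0, -0.0, -1.0]]
ft_force: [-0.2, -0.8, -0.3]
grip_width: 0.0384
clock: 16.43
position: [0.5587, -0.2182, 0.0821]
tool_rot: [[-0.924, 0.382, 0.0], [0.382, 0.924, -0.0], [-0.0, 0.0, -1.0]]
ft_force: [-1.3, 1.7, 6.1]
grip_width: 0.0308
```

```bash
python3 -m handwheel '0 0 -.1 0 0 0;0 0 -.3 0 0 0;0 0 -.5 0 0 0;0 0 -.6 0 0 0;0 0 -.6 0 0 0;0 0 -.6 0 0 0;0 0 -.6 0 0 0;0 0 -.6 0 0 0;0 0 -.5 0 0 0;0 0 -.3 0 0 0'
python3 -m handwheel '0 0 0 0 0 0;0 0 0 0 0 0'
python3 - <<'E'
from h import *
go(.5425,.2327,.262,106.6)
s=eyes.camera("side");t=eyes.camera("top")
cv2.imwrite("pics/c5.png",np.hstack([crop(s,215,130,100,130,4),crop(t,240,130,100,130,4)]))
E
```

```text
clock: 17.27
position: [0.5589, -0.2185, 0.2732]
tool_rot: [[-0.924, 0.382, 0.003], [0.382, 0.924, -0.001], [-0.003, -0.0, -1.0]]
ft_force: [0.8, -0.8, -2.3]
grip_width: 0.0306
clock: 17.43
position: [0.5585, -0.2183, 0.2703]
tool_rot: [[-0.924, 0.382, 0.001], [0.382, 0.924, -0.0], [-0.001, -0.0, -1.0]]
ft_force: [-0.9, -0.3, -3.7]
grip_width: 0.031
units [ 4.675 10.267  0.203] jaw 67.55 tilt [ 0.04 -0.02] F [-0.9 -0.3 -3.7] w 31.0 t 17.4 q6 -93.3
turn about tool z, units -1.363
```

View pics/c5.png

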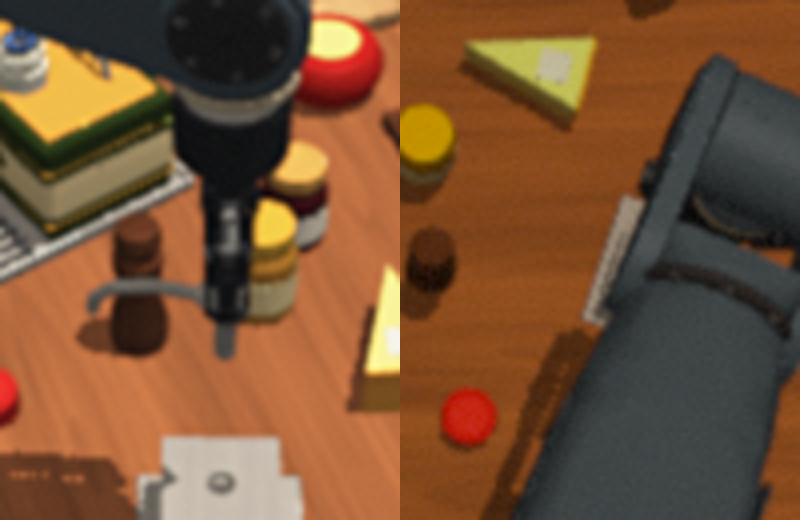

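The pump is in the grip and hangs upright, its tip at side (271,218) and its spout pointing left. Carrying it over the neck.

```bash
python3 -m handwheel '.15 .34 0 0 0 0;.31 .68 0 0 0 0;.31 .68 0 0 0 0;.31 .68 0 0 0 0;.31 .68 0 0 0 0;.31 .68 0 0 0 0;.31 .68 0 0 0 0;.31 .68 0 0 0 0;.31 .68 0 0 0 0;.31 .68 0 0 0 0'
python3 -m handwheel '.31 .68 0 0 0 0;.31 .68 0 0 0 0;.31 .68 0 0 0 0;.31 .68 0 0 0 0;.31 .68 0 0 0 0;.31 .68 0 0 0 0;.1 .2 0 0 0 0;0 0 0 0 0 -.22;0 0 0 0 0 -.24;0 0 0 0 0 -.24'
python3 -m handwheel '0 0 0 0 0 -.24;0 0 0 0 0 -.24;0 0 .2 0 0 -.183;0 0 0 0 0 0;0 0 0 0 0 0'
python3 - <<'E'
from h import *
go(.5425,.2327,.237,106.6)
s=eyes.camera("side");t=eyes.camera("top");cv2.imwrite("pics/s6.png",s)
cv2.imwrite("pics/c6.png",np.hstack([crop(s,180,90,80,100,5),crop(t,140,140,80,100,5)]))
E
```

```text
clock: 18.37
position: [0.5476, 0.0675, 0.269]
tool_rot: [[-0.924, 0.382, -0.002], [0.382, 0.924, 0.0], [0.001, -0.001, -1.0]]
ft_force: [-0.9, -0.7, -2.5]
grip_width: 0.0306
clock: 19.2
position: [0.5407, 0.2539, 0.2689]
tool_rot: [[-0.999, 0.035, -0.002], [0.035, 0.999, -0.001], [0.002, -0.001, -1.0]]
ft_force: [0.7, -0.1, -2.8]
grip_width: 0.0315
clock: 19.62
position: [0.5409, 0.2535, 0.2611]
tool_rot: [[-0.959, -0.283, -0.002], [-0.283, 0.959, -0.001], [0.002, -0.0, -1.0]]
ft_force: [0.6, -0.0, -2.3]
grip_width: 0.0308
units [ 0.107 -0.51   0.603] jaw 106.43 tilt [-0.1  -0.04] F [ 0.6 -0.  -2.3] w 30.8 t 19.6 q6 -85.8
turn about tool z, units -0.006
```

View pics/c6.png

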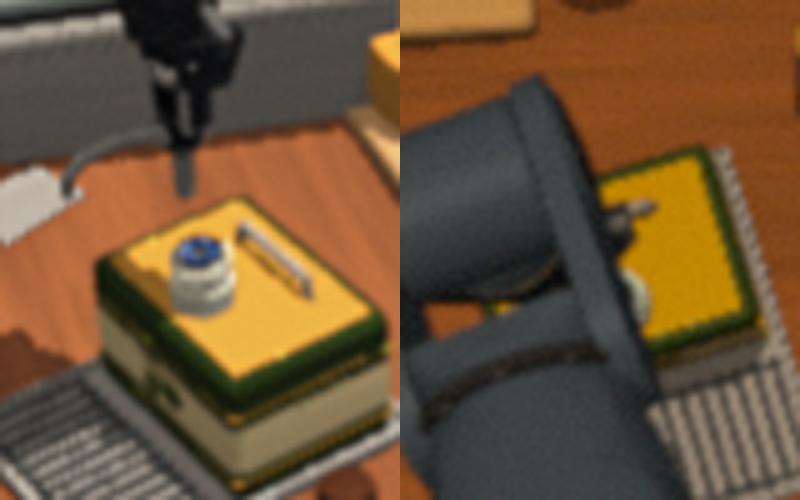

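Spout points over the grating side and the tip (side (217,129)) hangs about 2 cm to +y of the neck (rim at side (220.5,141)). Moving over the neck, tip some 12 mm above the rim.

```bash
python3 -m handwheel '.04 -.17 0 0 0 0;.04 -.2 0 0 0 0;.03 -.14 .15 0 0 0;0 0 .25 0 0 0;0 0 .2 0 0 0;0 0 0 0 0 0;0 0 0 0 0 0'
python3 - <<'E'
from h import *
go(.5425,.2327,.237,106.6)
s=eyes.camera("side")
cv2.imwrite("pics/s7.png",s);cv2.imwrite("pics/c7.png",crop(s,195,105,50,50,12))
a=cv2.imread("pics/c3.png")
E
```

```text
clock: 20.3
position: [0.5427, 0.2328, 0.237]
tool_rot: [[-0.958, -0.286, -0.002], [-0.286, 0.958, -0.0], [0.002, -0.0, -1.0]]
ft_force: [-0.3, 0.4, -2.0]
grip_width: 0.0312
units [ 0.007 -0.002  0.   ] jaw 106.6 tilt [-0.09 -0.03] F [-0.3  0.4 -2. ] w 31.2 t 20.3 q6 -87.9
turn about tool z, units -0.0
```

View pics/c7.png

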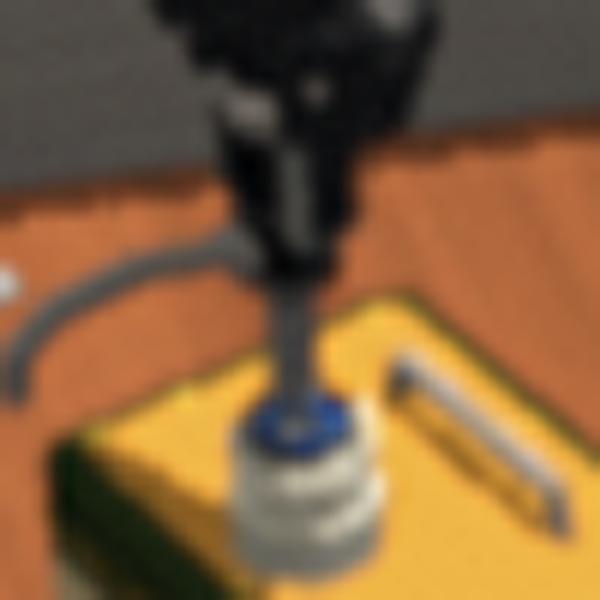

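```bash
python3 - <<'E'
from h import *
s=cv2.imread("pics/s7.png");o=cv2.imread("pics/s6.png")
h=cv2.cvtColor(o,cv2.COLOR_BGR2HSV);m=cv2.inRange(h,(100,90,40),(130,255,255));m[:130]=0;m[150:]=0;m[:,:205]=0;m[:,240:]=0
hull=cv2.convexHull(cv2.findNonZero(m));M=cv2.moments(hull);b=np.array([M["m10"]/M["m00"],M["m01"]/M["m00"]]);print("rim px",b,cv2.boundingRect(hull),plane("side",b,.16))
# neck white extents rows
w=cv2.inRange(h,(0,0,120),(180,70,255))
for r in range(143,152): 
    x=np.nonzero(w[r,205:240])[0]+205; print(r,x.min() if len(x) else None,x.max() if len(x) else None,end=" | ")
p=status.read_state()["position"]
print("\npredicted axis px z=.16,.172,.18,.19",proj("side",[[p[0],p[1],z] for z in(.16,.172,.18,.19)]).round(2).tolist())
print("neck axis at est",proj("side",[[.5425,.2327,.16],[.5425,.2327,.14]]).round(2).tolist())
for r in range(128,141):
    d=s[r,212:228].astype(int); print(r,[tuple(v)[2]-tuple(v)[0] for v in d])
E
```

```text
rim px [219.70175439 140.12280702] (217, 138, 7, 5) [0.5451314  0.23246888 0.16      ]
143 215 239 | 144 215 239 | 145 215 226 | 146 215 226 | 147 215 225 | 148 215 225 | 149 217 225 | 150 221 225 | 151 223 224 | 
predicted axis px z=.16,.172,.18,.19 [[219.09, 140.17], [218.9, 137.46], [218.78, 135.63], [218.62, 133.34]]
neck axis at est [[218.97, 140.25], [219.28, 144.71]]
128 [np.int64(108), np.int64(99), np.int64(70), np.int64(42), np.int64(22), np.int64(7), np.int64(0), np.int64(1), np.int64(4), np.int64(19), np.int64(57), np.int64(98), np.int64(118), np.int64(118), np.int64(116), np.int64(111)]
129 [np.int64(120), np.int64(114), np.int64(103), np.int64(88), np.int64(62), np.int64(23), np.int64(3), np.int64(1), np.int64(12), np.int64(45), np.int64(90), np.int64(107), np.int64(109), np.int64(106), np.int64(107), np.int64(102)]
130 [np.int64(118), np.int64(116), np.int64(114), np.int64(112), np.int64(91), np.int64(38), np.int64(7), np.int64(3), np.int64(18), np.int64(58), np.int64(96), np.int64(99), np.int64(101), np.int64(116), np.int64(134), np.int64(137)]
131 [np.int64(118), np.
[... 1660 characters left out ...]
, np.int64(170), np.int64(170), np.int64(146), np.int64(74), np.int64(2), np.int64(-16), np.int64(-11), np.int64(-22), np.int64(-42), np.int64(-32), np.int64(27), np.int64(82), np.int64(98), np.int64(136), np.int64(116)]
139 [np.int64(169), np.int64(166), np.int64(140), np.int64(82), np.int64(0), np.int64(-42), np.int64(-30), np.int64(-15), np.int64(-24), np.int64(-56), np.int64(-89), np.int64(-52), np.int64(31), np.int64(67), np.int64(117), np.int64(149)]
140 [np.int64(167), np.int64(152), np.int64(86), np.int64(23), np.int64(-25), np.int64(-45), np.int64(-18), np.int64(-3), np.int64(-16), np.int64(-42), np.int64(-76), np.int64(-59), np.int64(19), np.int64(64), np.int64(108), np.int64(160)]
```

The tube reads about 1 mm to −x of the rim; shifting by that and lowering, watching the force.

```bash
python3 -m handwheel '-.018 0 .1 0 0 0;0 0 .1 0 0 0;0 0 .1 0 0 0;0 0 0 0 0 0'
python3 -m handwheel '0 0 .06 0 0 0;0 0 .06 0 0 0;0 0 0 0 0 0'
```

```text
clock: 20.68
position: [0.5434, 0.233, 0.2249]
tool_rot: [[-0.958, -0.286, -0.001], [-0.286, 0.958, -0.0], [0.001, -0.0, -1.0]]
ft_force: [-0.4, -0.2, -2.1]
grip_width: 0.0312
clock: 20.93
position: [0.5436, 0.233, 0.2207]
tool_rot: [[-0.958, -0.286, -0.001], [-0.286, 0.958, -0.0], [0.001, -0.0, -1.0]]
ft_force: [0.2, -0.6, -1.8]
grip_width: 0.031
```

```bash
python3 -m handwheel '0 0 .06 0 0 0;0 0 .06 0 0 0;0 0 0 0 0 0'
python3 -m handwheel '0 0 .06 0 0 0;0 0 .06 0 0 0;0 0 0 0 0 0'
```

```text
clock: 21.18
position: [0.5436, 0.233, 0.2158]
tool_rot: [[-0.958, -0.286, -0.001], [-0.286, 0.958, -0.0], [0.001, -0.0, -1.0]]
ft_force: [-0.4, -0.3, -2.1]
grip_width: 0.0308
clock: 21.43
position: [0.5436, 0.2329, 0.211]
tool_rot: [[-0.958, -0.286, -0.001], [-0.286, 0.958, -0.0], [0.001, -0.0, -1.0]]
ft_force: [-0.4, 0.4, -2.3]
grip_width: 0.0311
```

```bash
python3 -m handwheel '0 0 .04 0 0 0;0 0 .04 0 0 0;0 0 0 0 0 0'
python3 -m handwheel '0 0 .04 0 0 0;0 0 .04 0 0 0;0 0 0 0 0 0'
```

```text
clock: 21.68
position: [0.5438, 0.2334, 0.2086]
tool_rot: [[-0.958, -0.286, 0.0], [-0.286, 0.958, 0.001], [-0.0, 0.001, -1.0]]
ft_force: [-2.8, 1.3, 1.0]
grip_width: 0.0309
clock: 21.93
position: [0.5439, 0.2332, 0.2055]
tool_rot: [[-0.958, -0.286, 0.001], [-0.286, 0.958, 0.0], [-0.001, 0.0, -1.0]]
ft_force: [1.0, 2.2, 1.9]
grip_width: 0.031
```

```bash
python3 -m handwheel '0 0 .05 0 0 0;0 0 .05 0 0 0;0 0 0 0 0 0'
python3 -m handwheel '0 0 .05 0 0 0;0 0 .05 0 0 0;0 0 0 0 0 0'
```

```text
clock: 22.18
position: [0.5439, 0.2331, 0.2011]
tool_rot: [[-0.958, -0.286, 0.0], [-0.286, 0.958, 0.0], [-0.0, 0.0, -1.0]]
ft_force: [-0.6, 2.1, 2.4]
grip_width: 0.0308
clock: 22.43
position: [0.5439, 0.2331, 0.1971]
tool_rot: [[-0.958, -0.286, 0.0], [-0.286, 0.958, 0.0], [-0.0, 0.0, -1.0]]
ft_force: [-0.1, 1.8, 1.9]
grip_width: 0.0312
```

Past the collet (4–5 N sliding). On to the floor, expected near TCP z 0.185.

```bash
python3 -m handwheel '0 0 .06 0 0 0;0 0 .06 0 0 0;0 0 .06 0 0 0;0 0 0 0 0 0'
python3 -m handwheel '0 0 .05 0 0 0;0 0 .05 0 0 0;0 0 0 0 0 0'
python3 -m handwheel '0 0 .05 0 0 0;0 0 .05 0 0 0;0 0 0 0 0 0'
```

```text
clock: 22.77
position: [0.5438, 0.2331, 0.1897]
tool_rot: [[-0.958, -0.286, 0.0], [-0.286, 0.958, 0.0], [-0.0, 0.0, -1.0]]
ft_force: [-0.7, 1.9, 1.3]
grip_width: 0.0311
clock: 23.02
position: [0.5438, 0.2331, 0.1858]
tool_rot: [[-0.958, -0.286, 0.0], [-0.286, 0.958, 0.0], [-0.0, 0.0, -1.0]]
ft_force: [-0.2, 2.1, 1.9]
grip_width: 0.0311
clock: 23.27
position: [0.5447, 0.2335, 0.1848]
tool_rot: [[-0.958, -0.286, 0.003], [-0.286, 0.958, 0.001], [-0.004, 0.0, -1.0]]
ft_force: [-5.5, -0.6, 25.5]
grip_width: 0.0309
```

A stop at 25 N at TCP z 0.1848, where the floor should be (0.185). Relieving, releasing, backing off.

```bash
python3 -m handwheel '0 0 -.05 0 0 0;0 0 0 0 0 0'
python3 -m handwheel '0 0 0 0 0 0;0 0 0 0 0 0;0 0 0 0 0 0;0 0 0 0 0 0;0 0 0 0 0 0;0 0 0 0 0 0' .9
python3 -m handwheel '0 0 -.2 0 0 0;0 0 -.4 0 0 0;0 0 -.6 0 0 0;0 0 -.7 0 0 0;0 0 -.7 0 0 0;0 0 -.5 0 0 0;0 0 0 0 0 0'
python3 -c "
from h import *
go(.45,.45,.3)"
```

```text
clock: 23.43
position: [0.5442, 0.2333, 0.185]
tool_rot: [[-0.958, -0.286, 0.002], [-0.286, 0.958, 0.001], [-0.002, 0.0, -1.0]]
ft_force: [-2.7, 2.0, 12.2]
grip_width: 0.0311
clock: 23.93
position: [0.5437, 0.2329, 0.1837]
tool_rot: [[-0.958, -0.286, -0.0], [-0.286, 0.958, -0.0], [0.0, -0.0, -1.0]]
ft_force: [0.2, -0.4, 0.2]
grip_width: 0.0769
clock: 24.52
position: [0.5451, 0.2335, 0.3132]
tool_rot: [[-0.958, -0.286, 0.007], [-0.286, 0.958, 0.002], [-0.007, 0.0, -1.0]]
ft_force: [-0.4, -0.1, 0.6]
grip_width: 0.0767
units [0.733 5.866 0.327] jaw 106.6 tilt [0.41 0.13] F [-0.4 -0.1  0.6] w 76.7 t 24.5 q6 -87.9
```

```bash
python3 -m handwheel '0 .6 0 0 0 0;0 .7 0 0 0 0;.1 .7 0 0 0 0;.1 .7 0 0 0 0;.1 .7 0 0 0 0;.1 .7 0 0 0 0;.1 .7 0 0 0 0;.1 .6 0 0 0 0;.1 .4 0 0 0 0;0 0 0 0 0 0'
python3 - <<'E'
from h import *
s=eyes.camera("side");t=eyes.camera("top");cv2.imwrite("pics/s8.png",s);cv2.imwrite("pics/t8.png",t)
cv2.imwrite("pics/c8.png",np.hstack([crop(s,165,80,100,110,4),crop(t,145,150,100,110,4)]))
for n,P in(("side",[[.5433,.2328,z] for z in(.246,.19)]),("top",[[.5433,.2328,.246]])): print(n,proj(n,P).round(1).tolist())
c,S=np.cos(np.radians(16.6)),np.sin(np.radians(16.6)); e=[.5433-.092*c,.2328-.092*S,.158]
print("mouth pred",proj("side",[e]),proj("top",[e]))
E
```

```text
clock: 25.35
position: [0.4488, 0.4496, 0.3075]
tool_rot: [[-0.958, -0.288, -0.001], [-0.288, 0.958, 0.0], [0.001, 0.0, -1.0]]
ft_force: [1.0, -0.1, -0.1]
grip_width: 0.0769
side [[217.8, 120.2], [218.7, 133.4]]
top [[177.6, 195.0]]
mouth pred [[197.00223673 150.57234499]] [[189.13616584 223.81006372]]
```

View pics/c8.png

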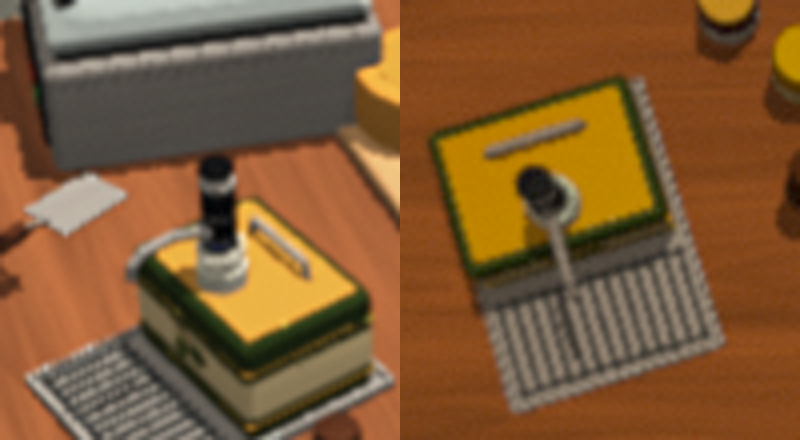

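View pics/s8.png

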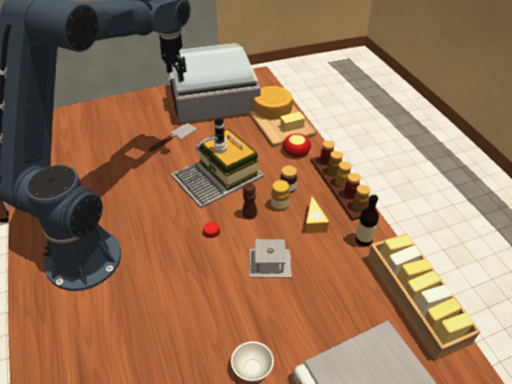

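Knob at side (219,120), top (179,196); spout over the grating with its mouth at top (188.5,223); cap at side (211,229); bystanders unmoved. A quick lean check before handing in.

```bash
python3 - <<'E'
from h import *
s=cv2.imread("pics/s8.png");t=cv2.imread("pics/t8.png")
def dark(im,x0,y0,x1,y1):
    m=(im[y0:y1,x0:x1].max(2)<70).astype(np.uint8); M=cv2.moments(m,True); return np.array([M["m10"]/M["m00"]+x0,M["m01"]/M["m00"]+y0])
for r in range(118,141,2):
    x=np.nonzero(s[r,212:229].max(1 if False else 1)<75)[0]+212; print(r,x.min() if len(x) else '',x.max() if len(x) else '',end=' | ')
k=dark(t,172,188,185,202);print("\ntop knob px",k,plane("top",k,.244)[:2])
t0=cv2.imread("pics/top0.png");print("cap top ref",red("top",t0,(168,185,200,215))[0],proj("top",[[.5433,.2328,.161],[.5433,.2328,.24]]))
q=dark(s,212,116,229,124);print("two-view knob",two(q,k))
# bystander movement
s0=cv2.imread("pics/side0.png");d=cv2.absdiff(s,s0).max(2)
for n,b in dict(mill=(242,183,258,219),must=(271,180,290,210),fig=(280,165,299,193),wedge=(303,197,330,233),bowl=(230,342,275,382),slicer=(170,120,200,140)).items(): x0,y0,x1,y1=b; print(n,d[y0:y1,x0:x1].mean().round(1),end=' ')
E
```

```text
118 216 220 | 120 215 222 | 122 215 222 | 124 216 221 | 126   | 128 215 222 | 130 215 223 | 132 216 222 | 134 216 222 | 136 216 223 | 138 218 223 | 140 216 223 | 
top knob px [179.35   196.7875] [0.53751756 0.2273816 ]
cap top ref [181.74596774 199.55645161] [[181.52656175 198.77460766]
 [177.90592513 195.28340792]]
two-view knob (array([0.5400651 , 0.22622508, 0.24842933]), np.float64(0.006492581767573638))
mill 1.5 must 1.2 fig 1.2 wedge 1.1 bowl 1.0 slicer 1.2
```

Side view shows the barrel leaning only as perspective predicts (218.5 to 219.5 px), and the bystander patches are unchanged. Handing in.

```bash
python3 -c "
from cell import ticket
print(ticket.hand_in())"
```

```text
the job is handed in; nothing more can be done
None
```

The oil can is on tap and the job is handed in, about 25 s into the 72 s limit.

- **Cap:** I unscrewed it about 208° and set it upright on the counter at about (0.425, -0.032). It touched down at 8.5 N and did not drop.
- **Pump:** I lifted it from the stand and turned it so the spout points out over the grating. I then pushed it down until it stopped at 25 N, with the TCP at z 0.1848 where I expected the socket floor at 0.185. The spout mouth is within about 1 px of where it should be.
- **Collet:** The readings taken between steps showed only about 4 to 5 N going past the leaves, where 10 to 20 N was stated. A short peak between readings would not show. The depth and the firm stop both say the pump is home.
- **Upright:** The side view shows the pump vertical to within a pixel. The top view put the knob about 1.2 px (3 to 4 mm) off. I take that to be the barrel's dark side showing in the mask, but a lean of 2° or so is not ruled out.
- **Bystanders:** Before-and-after image patches of all six differ only by noise. The arm was retracted and touching nothing.

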